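# Proof-press two leaf springs and set their verdict slides

## Task

Test the two leaf springs from the pump, first the one in the one-bolt fixture, then the one in the two-bolt fixture: press the rivet at mid-span down with the fingertips to about 10 N, never more than 15 N, and hold it so for half a second or more to judge how far it dips. Then slide each fixture's verdict block all the way to the tip end if its leaf is sound (dips about 2.5 mm), or all the way to the clamp end if it is tired (dips about 6.5 mm). Leave the drag pointers to the leaves, and do not disturb the piston standing between the fixtures.

Things in the scene. Friction and masses are not known exactly. Their poses are not given: they have to be found in the camera images.
- fixture_a: Fixed test fixture with one large round bolt head (32 mm across) on top of its clamp: the ONE-BOLT fixture. Steel plate 230x160x12 mm; origin: centre of its underside, x along the leaf from clamp to free tip, z up. Clamp block 70x60 mm, 78 mm tall (86 with bolts), centred at (-65, 42) mm; leaf over y = 30; verdict track along x at y = -45; pointer post 8 mm thick, 72 mm tall at (75, 66) mm.
- leaf_a_press (a point): Top of the round, slightly domed rivet head (14 mm across, 5 mm high) at mid-span of this fixture's leaf, at (25, 30, 58) mm in the fixture's frame when free: press here, straight down. Under 10 N here a SOUND leaf dips about 2.5 mm (3.5 N per mm), a TIRED one about 6.5 mm (1.4 N per mm); nothing in between.
- leaf_a: This fixture's leaf: bright metal strip 20 mm wide, 3 mm thick, underside 50 mm above the bench, 110 mm of it out of the clamp; springs back when released. Sound and tired leaves look alike, each is drawn afresh every time (none, one or both tired). Origin inside the clamp, 62.5 mm behind the rivet, x to the tip.
- pointer_a (a joint): Drag pointer under the leaf's free tip (a small cup with a steel ball, on a sleeve on the post): the leaf pushes it down, friction leaves it at the deepest point reached. Value in m, 0 = at the free leaf, grows downward; about 0.0045 after 10 N on a sound leaf, 0.012 on a tired one. Its drag adds up to 1 N at the rivet. The robot must not touch it.
- verdict_a (a joint): Verdict slide: a dark block on a track 40 mm wide, moving along the fixture's x. Value in m: 0 = clamp end of travel (TIRED), 0.08 = tip end (SOUND); starts near the middle, about 2 N of friction, stays where left, has a stop at each end.
- verdict_a_top (a point): Centre of the top of the verdict block, 66 mm above the bench; in the fixture's frame at x = value - 40 mm, y = -45 mm. Block 20 mm along x, 28 mm along y, 40 mm tall, on the track (top 26 mm above the bench). Pinch it across its 28 mm or push it with closed fingers.
- fixture_b: Fixed test fixture with two small bolt heads (18 mm across) on top of its clamp: the TWO-BOLT fixture. Steel plate 230x160x12 mm; origin: centre of its underside, x along the leaf from clamp to free tip, z up. Clamp block 70x60 mm, 78 mm tall (86 with bolts), centred at (-65, 42) mm; leaf over y = 30; verdict track along x at y = -45; pointer post 8 mm thick, 72 mm tall at (75, 66) mm.
- leaf_b_press (a point): Top of the round, slightly domed rivet head (14 mm across, 5 mm high) at mid-span of this fixture's leaf, at (25, 30, 58) mm in the fixture's frame when free: press here, straight down. Under 10 N here a SOUND leaf dips about 2.5 mm (3.5 N per mm), a TIRED one about 6.5 mm (1.4 N per mm); nothing in between.
- leaf_b: This fixture's leaf: bright metal strip 20 mm wide, 3 mm thick, underside 50 mm above the bench, 110 mm of it out of the clamp; springs back when released. Sound and tired leaves look alike, each is drawn afresh every time (none, one or both tired). Origin inside the clamp, 62.5 mm behind the rivet, x to the tip.
- pointer_b (a joint): Drag pointer under the leaf's free tip (a small cup with a steel ball, on a sleeve on the post): the leaf pushes it down, friction leaves it at the deepest point reached. Value in m, 0 = at the free leaf, grows downward; about 0.0045 after 10 N on a sound leaf, 0.012 on a tired one. Its drag adds up to 1 N at the rivet. The robot must not touch it.
- verdict_b (a joint): Verdict slide: a dark block on a track 40 mm wide, moving along the fixture's x. Value in m: 0 = clamp end of travel (TIRED), 0.08 = tip end (SOUND); starts near the middle, about 2 N of friction, stays where left, has a stop at each end.
- verdict_b_top (a point): Centre of the top of the verdict block, 66 mm above the bench; in the fixture's frame at x = value - 40 mm, y = -45 mm. Block 20 mm along x, 28 mm along y, 40 mm tall, on the track (top 26 mm above the bench). Pinch it across its 28 mm or push it with closed fingers.
- piston: Steel pump piston standing upright on the bench between the fixtures, 26 mm across its foot, 70 mm tall, 0.2 kg; origin at the centre of its underside. Leave it standing where it is.
Not all that is in view belongs to the job. What is shaped like the piston but pink or purple is not meant.

How it is judged:
By the outcome, as a careful person would: the job done as asked, in the order asked, and still so for the second after the job is handed in, with the robot touching nothing.
It also fails if it takes over 58 s, if anything falls off the work surface, if the arm or the gripper's body presses on something with over 40 N, if the wrist force passes 120 N, or if a joint passes its speed limit or range.

## Robot

A 6-joint arm with a two-finger parallel gripper is mounted at the origin on the work surface. World frame = base frame: x ahead of the robot, y to its left, z up, the work surface at z = 0. Lengths are in m, angles in rad, forces in N, time in s.
With the tool pointing down it reaches from about 0.375 to 0.9 m from the base axis. Payload 3.1 kg.
Tool frame: the origin (TCP) lies on the front face of the gripper's body, between the roots of the fingers; the fingertips stand 70 mm ahead of it and the grasp point (between the pads) lies 51 mm ahead of it (env.tips_ahead is the distance from the TCP to the fingertips, in m); z points along the fingers, y is the line along which they close (so a half turn about z gives the same grasp; the last joint's range is limited). The gripper opens to 87 mm and grips with 3 to 60 N. Pads are 19 mm wide; open, the fingers measure 117 mm over their backs; the gripper's body (75 mm by 190 mm) begins 51 mm behind the grasp point.
Start: joints at [1.095, 0.527, 1.433, -0, 1.181, -0.178], TCP at [0.183, 0.597, 0.292] pointing down, gripper open.
Joint ranges: [-3.08, 3.08], [-0.75, 2.2], [0.22, 2.44], [-1.43, 4.57], [0, 2.65], [-2.85, 2.85]. Speed limits (rad/s): [2.79, 2.79, 3.14, 3.14, 3.14, 3.14].

## Interface

Orientations are given as a rotation vector (axis times angle).
In Python, from cell import env gives the robot as it stands.
- The arm moves only by the shell command python3 -m jog 'ROWS'. ROWS is JSON, a list that holds one entry, the list of rows, each a list of 7 numbers: the shift along the tool's x, y, z in cm, then the turn, a rotation vector about the tool's x, y, z in rad, then the closure, from 0 (fully open) to 1 (shut). In form: [[[tx, ty, tz, rx, ry, rz, grip], ...]]. A call has 1 to 8 rows; each row shifts and turns the commanded pose from where the row before left it, along the tool's axes as they then stand; what a row does not reach is not made up. A row lasts 1/10 s, in which the tool goes at most 50 mm and 8.59 degrees, less where a joint would pass 70% of its speed; a pose out of reach is approached as far as the arm can. A call is refused whole if a number of a shift passes 5 or a number of a turn 0.15, either way. A call with a gripper value outside its range is refused whole. The fingers move at their own pace and stop on an object; the grip force is fixed at half the most. Time passes only in rows, so rows that do not move let the fingers close. It gives the time, the measured TCP pose, the force, the opening and the grip force at its end, in the units of the state.
- env.state(): the state, without advancing time (a new reading comes with each control period).
- env.read_camera(name): name is "scene" or "top"; returns a dict with "image" (480x640x3 uint8, red, green, blue), "K" (3x3 intrinsics, pixels), "rvec" (rotation vector, rad) and "tvec" (3), from world to camera coordinates, as OpenCV has them. Camera axes: x right, y down, z forward; pixel columns grow to the right and rows downward; lengths in m; the calibration is good to about 2 mm. A picture is of the moment at which its call begins. There is no depth.
- env.sign_off(): hands the job in; it is judged then, once.
The state is a dict: "clock": time; "joints": joint angles; "qvel": joint speeds; "joint_torque": joint torques, N m; "tool_pos": TCP position; "tool_rot": TCP orientation; "ft_force": force on the tool from outside, world axes, zero at the start; "moment": the same for the moment, N m; "width": opening from 0.0 (shut) to 1.0 (fully open); "grip_force": force on a finger pad.
Only numpy, scipy, OpenCV 4.12 (cv2) and the standard library are available. Lean on these libraries where they do the work, as an engineer would, in place of code of your own. Each camera call takes 0.05 s, during which the arm holds its last target. There are 200 camera calls.

## Working session

There is one attempt and no reset: what is moved stays moved. The work goes in short steps, Python scripts to look and compute and a shell command to move; the robot and the scene stay as the last step left them, time stands still between calls to the robot, and variables do not carry over. Pictures are saved under pics/ and viewed, at most 10 in all, crops included, and the job is handed in when it is done.

```bash
mkdir -p pics; ls
python3 - <<'E'
from cell import env
import cv2
for n in("top","scene"):
    c=env.read_camera(n); cv2.imwrite(f"pics/{n}0.png",c["image"][:,:,::-1]); print(c["K"],c["rvec"],c["tvec"])
print(env.state(),env.tips_ahead)
E
```

```text
pics
[[523.4647775    0.         316.30613904]
 [  0.         523.4647775  234.93168881]
 [  0.           0.           1.        ]] [ 2.18255113 -2.1872343   0.05924615] [0.0073493  0.52401381 0.95570285]
[[604.40296717   0.         311.25149665]
 [  0.         604.40296717 239.32027907]
 [  0.           0.           1.        ]] [ 0.97527489  2.30966551 -1.15959157] [ 0.38129433 -0.13877704  1.30261962]
{'clock': 0.1, 'joints': array([ 1.09450907e+00,  5.28399756e-01,  1.43375230e+00, -2.03208063e-05,
        1.18139260e+00, -1.78511806e-01]), 'qvel': array([ 0.00079825, -0.00115858, -0.00498121, -0.00050872, -0.00093367,
       -0.00110283]), 'joint_torque': array([ 3.78007974e-05, -4.40983379e+01, -1.77150679e+01,  6.34608348e-02,
        5.33315877e-02, -2.17293967e-05]), 'tool_pos': array([0.18311541, 0.59703619, 0.29135999]), 'tool_rot': array([-4.65915680e-01, -3.10623350e+00,  2.91224849e-03]), 'ft_force': array([ 0.74998387,  0.25816166, -1.08937996]), 'moment': array([-0.00727612, -0.00773584, -0.06591921]), 'grip_force': 0.0, 'width': 1.0013560774442074} 0.0697
```

View pics/top0.png

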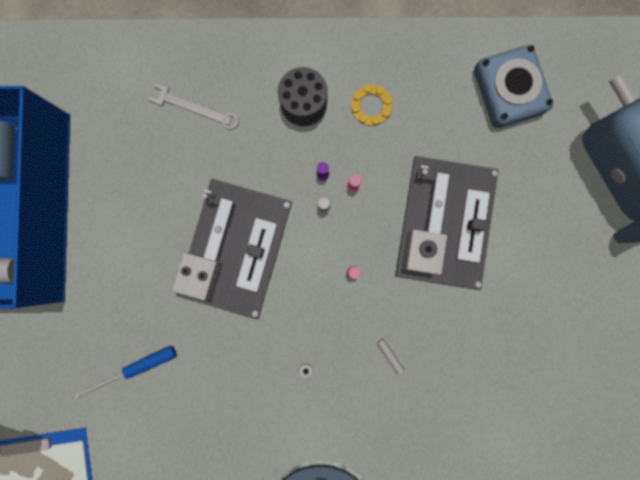

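View pics/scene0.png

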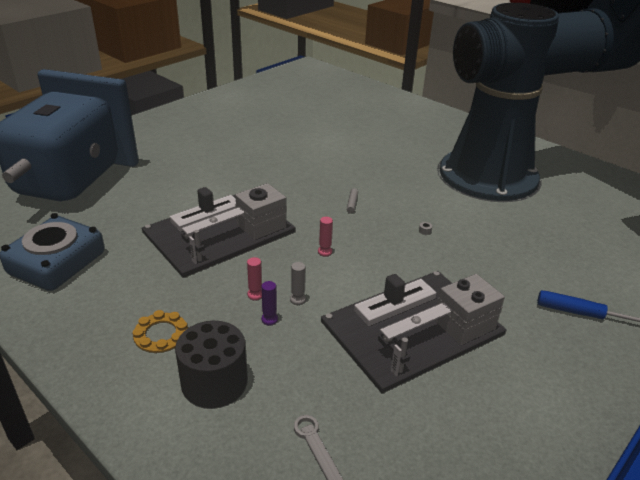

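The top view shows the one-bolt fixture (A) with its bolt at (428,248) and the two-bolt fixture (B) with bolts at (186,271) and (202,276). The grey piston is at (323,205); the pink and purple look-alikes at (323,171), (354,183) and (353,273) are not meant. I'll enlarge both fixtures to confirm and to get exact pixels.

Run:
```python
import cv2,numpy as np
i=cv2.imread("pics/top0.png")
a=cv2.resize(i[150:300,390:510],None,fx=3.3,fy=3.3*1.2/1.2,interpolation=cv2.INTER_CUBIC)
b=cv2.resize(i[175:325,170:300],None,fx=3.3,fy=3.3,interpolation=cv2.INTER_CUBIC)
o=np.hstack([a,b])[:, :800];print(a.shape,b.shape)
o=np.hstack([a,b]); o=o[:600]; print(o.shape)
o=cv2.resize(o,(800,int(o.shape[0]*800/o.shape[1]))); print(o.shape); cv2.imwrite("pics/crop1.png",o)
```

```text
(495, 396, 3) (495, 429, 3)
(495, 825, 3)
(480, 800, 3)
```

View pics/crop1.png

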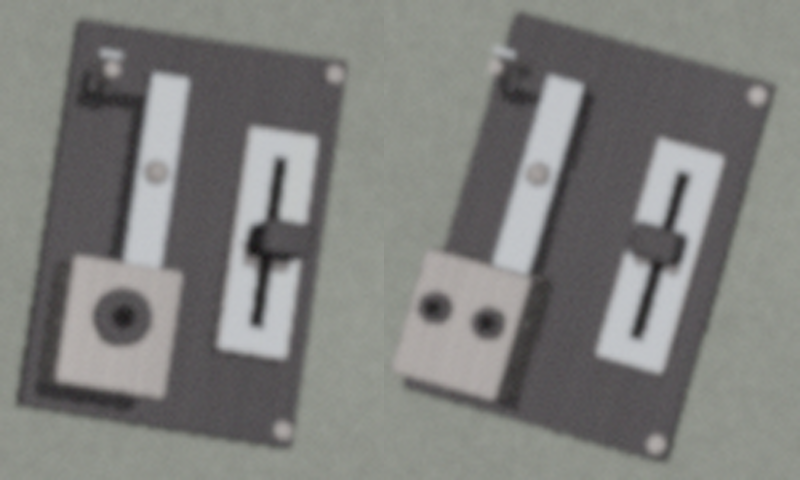

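```bash
cat > geo.py <<'E'
import numpy as np,cv2
from scipy.optimize import least_squares
K=np.array([[523.4647775,0,316.30613904],[0,523.4647775,234.93168881],[0,0,1]])
rv=np.array([2.18255113,-2.1872343,0.05924615]);tv=np.array([0.0073493,0.52401381,0.95570285])
def proj(P): return cv2.projectPoints(np.float64(P),rv,tv,K,None)[0][:,0]
def back(uv,z):
    R=cv2.Rodrigues(rv)[0]; d=R.T@np.linalg.inv(K)@[uv[0],uv[1],1]; c=-R.T@tv
    return c+d*(z-c[2])/d[2]
def w(p,F):
    F=np.atleast_2d(F).astype(float)/1000; c,s=np.cos(p[2]),np.sin(p[2])
    return np.c_[p[0]+c*F[:,0]-s*F[:,1],p[1]+s*F[:,0]+c*F[:,1],F[:,2]]
E
cat > fit.py <<'E'
from geo import *
F=np.array([(115,80,12),(115,-80,12),(-115,-80,12),(-30,72,78),(-30,12,78),(-100,12,78),(-100,72,78),(25,30,58),(80,40,53),(80,20,53)])
A=np.array([(80,20),(347,62),(292,447),(72,254),(183,271),(163,398),(55,382),(157,172),(151,72),(190,77)])/3.2+[390,150]
B=(np.array([(516,12),(775,86),(667,462),(428,250),(534,274),(499,402),(393,370),(538,174),(546,73),(585,83)])-[384,0])/3.2+[170,175]
for n,uv,b in(("A",A,(285,240)),("B",B,(656,245))):
    b=np.array(b)/3.2+([390,150] if n=="A" else [50,175])
    p0=[*back(uv[7],.058)[:2],-.1]
    r=least_squares(lambda p:(proj(w(p,F))-uv).ravel(),p0,loss="soft_l1"); p=r.x
    print(n,p,"rms",np.sqrt(np.mean((proj(w(p,F))-uv)**2)),(proj(w(p,F))-uv).round(1).tolist())
    print(" rivet",w(p,(25,30,58)),"direct",back(uv[7],.058))
    bw=back(b,.066);c,s=np.cos(p[2]),np.sin(p[2]);d=bw[:2]-p[:2];print(" block",bw,"frame",c*d[0]+s*d[1],-s*d[0]+c*d[1])
E
python3 fit.py; python3 -c "
from geo import *
print(back((323,205),.07))"
```

```text
A [ 0.54742138 -0.23841969 -0.16574021] rms 0.47508901658826913 [[-0.6, -1.0], [0.4, -0.5], [-0.1, 0.7], [0.5, -0.2], [0.1, 0.1], [0.3, 0.3], [-0.3, -0.4], [0.0, -0.3], [0.3, 0.4], [-0.8, 0.6]]
 rivet [[ 0.57702827 -0.21295536  0.058     ]] direct [ 0.57652443 -0.21290306  0.058     ]
 block [ 0.53771786 -0.28071798  0.066     ] frame -0.002592073933124812 -0.043319566625752655
B [ 0.49997552  0.1588318  -0.27416774] rms 0.6128628728506043 [[-0.4, -0.8], [0.4, -1.3], [0.3, 0.3], [0.1, -0.9], [0.0, 0.9], [-0.4, -0.1], [-0.4, 0.5], [-0.1, -0.2], [1.2, 0.7], [-0.3, 0.5]]
 rivet [[0.53216416 0.18094268 0.058     ]] direct [0.53175634 0.1808477  0.058     ]
 block [0.49181243 0.11381626 0.066     ] frame 0.00432956709636158 -0.04554437572572667
[ 0.57344537 -0.00614286  0.07      ]
```

The crop confirms both identities: one bolt on the left (A), two on the right (B). The fits agree to about 1 mm with the known sizes, and the piston is well clear.

```bash
cat > go.py <<'E'
# usage: go.py A|B fx fy tipz(mm) : shift needed (cm, tool axes) and rz so tool x = -fixture x
import sys
from geo import *
from scipy.spatial.transform import Rotation as R
from cell import env
P={"A":(.54742,-.23842,-.16574),"B":(.49998,.15883,-.27417)}[sys.argv[1]]
s=env.state();T=R.from_rotvec(s["tool_rot"]);tip=s["tool_pos"]+T.as_matrix()[:,2]*env.tips_ahead
t=w(P,[float(v) for v in sys.argv[2:5]])[0]
c,q=np.cos(P[2]),np.sin(P[2]); G=R.from_matrix(np.array([[-c,-q,0],[-q,c,0],[0,0,-1]]))
loc=(tip-[P[0],P[1],0])*1000
print("t %.2f"%s["clock"],"tip in fixture mm",(np.array([c*loc[0]+q*loc[1],-q*loc[0]+c*loc[1],loc[2]])).round(2),"shift cm (now axes)",(T.inv().apply(t-tip)*100).round(2),"(fixture-aligned axes)",(G.inv().apply(t-tip)*100).round(2),"turn",(T.inv()*G).as_rotvec().round(3),"F",s["ft_force"].round(2),"w",round(s["width"],3))
E
python3 go.py A 25 30 100
```

```text
t 0.10 tip in fixture mm [-497.19  763.77  221.66] shift cm (now axes) [-61.43 -65.84  12.27] (fixture-aligned axes) [-52.22 -73.38  12.17] turn [-0.002 -0.    -0.132] F [ 0.75  0.26 -1.09] w 1.001
```

```bash
python3 -m jog '[[[0,0,0,0,0,-0.132,1],[-2,-2.8,0,0,0,0,1],[-2.2,-3.1,0,0,0,0,1],[-2.2,-3.1,0,0,0,0,1],[-2.2,-3.1,0,0,0,0,1],[-2.2,-3.1,0,0,0,0,1],[-2.2,-3.1,0,0,0,0,1],[-2.2,-3.1,0,0,0,0,1]]]'; python3 -m jog '[[[-2.2,-3.1,0,0,0,0,1],[-2.2,-3.1,0,0,0,0,1],[-2.2,-3.1,0,0,0,0,1],[-2.2,-3.1,0,0,0,0,1],[-2.2,-3.1,0,0,0,0,1],[-2.2,-3.1,0,0,0,0,1],[-2.2,-3.1,0,0,0,0,1],[-2.2,-3.1,0,0,0,0,1]]]'; python3 go.py A 25 30 70
```

```text
clock: 0.9
tool_pos: [0.2982, 0.3599, 0.292]
tool_rot: [-0.259, -3.131, 0.001]
ft_force: [0.3, 0.4, 0.4]
width: 0.362
grip_force: 0.0
clock: 1.7
tool_pos: [0.4309, 0.0862, 0.2921]
tool_rot: [-0.26, -3.13, -0.0]
ft_force: [0.4, 0.9, -0.4]
width: 0.004
grip_force: 0.0
t 1.70 tip in fixture mm [-168.56  300.92  222.4 ] shift cm (now axes) [-19.37 -27.09  15.23] (fixture-aligned axes) [-19.36 -27.09  15.24] turn [ 0. -0. -0.] F [ 0.37  0.94 -0.43] w 0.004
```

```bash
python3 -m jog '[[[-2.4,-3.4,0,0,0,0,1],[-2.4,-3.4,0,0,0,0,1],[-2.4,-3.4,0,0,0,0,1],[-2.4,-3.4,0,0,0,0,1],[-2.4,-3.4,0,0,0,0,1],[-2.4,-3.4,2,0,0,0,1],[-2.4,-3.4,3,0,0,0,1],[-1.9,-2.7,4,0,0,0,1]]]'; python3 -m jog '[[[0,0,3,0,0,0,1],[0,0,1.5,0,0,0,1],[0,0,0.5,0,0,0,1],[0,0,0,0,0,0,1],[0,0,0,0,0,0,1]]]'; python3 go.py A 25 30 60
```

```text
clock: 2.5
tool_pos: [0.5723, -0.2056, 0.2047]
tool_rot: [0.261, 3.126, -0.004]
ft_force: [-0.4, -0.2, -0.6]
width: 0.006
grip_force: 0.0
clock: 3.0
tool_pos: [0.5709, -0.2026, 0.1554]
tool_rot: [0.259, 3.129, -0.001]
ft_force: [0.2, 0.2, 1.3]
width: 0.006
grip_force: 0.0
t 3.00 tip in fixture mm [17.31 39.18 85.66] shift cm (now axes) [-0.76 -0.92  2.57] (fixture-aligned axes) [-0.77 -0.92  2.57] turn [-0.001  0.002  0.   ] F [0.2  0.19 1.34] w 0.006
```

```bash
python3 -m jog '[[[-0.76,-0.92,0,0,0,0,1],[0,0,1,0,0,0,1],[0,0,1,0,0,0,1],[0,0,0.2,0,0,0,1],[0,0,0,0,0,0,1],[0,0,0,0,0,0,1]]]'; python3 go.py A 25 30 58; mkdir -p pics
python3 - <<'E'
from cell import env
import cv2,numpy as np
a=env.read_camera("top")["image"][150:300,390:540]; b=env.read_camera("scene")["image"][150:300,130:310]
h=lambda x:cv2.resize(x[:,:,::-1],None,fx=2.4,fy=2.4,interpolation=cv2.INTER_CUBIC)
o=np.hstack([h(a),h(b)]);print(o.shape);cv2.imwrite("pics/a1.png",o[:, :800])
E
```

```text
clock: 3.6
tool_pos: [0.5762, -0.2127, 0.1323]
tool_rot: [-0.26, -3.13, -0.0]
ft_force: [-0.9, -0.8, 0.1]
width: 0.004
grip_force: 0.0
t 3.60 tip in fixture mm [24.09 30.14 62.55] shift cm (now axes) [-0.09 -0.01  0.46] (fixture-aligned axes) [-0.09 -0.01  0.46] turn [ 0. -0.  0.] F [-0.85 -0.79  0.08] w 0.004
(360, 792, 3)
```

View pics/a1.png

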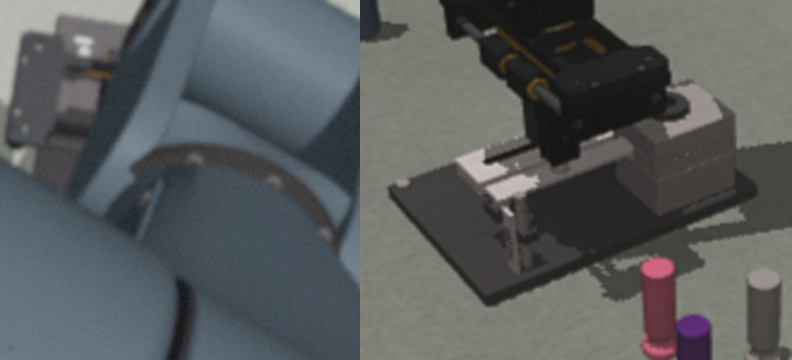

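The scene crop shows the closed tips right above the rivet, at about (563,160) in the crop. Next is a slow descent.

```bash
python3 -m jog '[[[-0.09,0,0.2,0,0,0,1],[0,0,0.1,0,0,0,1],[0,0,0.05,0,0,0,1],[0,0,0,0,0,0,1],[0,0,0,0,0,0,1]]]'; python3 go.py A 25 30 58;  python3 -m jog '[[[0,0,0.1,0,0,0,1],[0,0,0.05,0,0,0,1],[0,0,0,0,0,0,1],[0,0,0,0,0,0,1],[0,0,0,0,0,0,1]]]'; python3 go.py A 25 30 58; python3 -m jog '[[[0,0,0.05,0,0,0,1],[0,0,0,0,0,0,1],[0,0,0,0,0,0,1]]]'; python3 go.py A 25 30 58
```

```text
clock: 4.2
tool_pos: [0.5772, -0.213, 0.1289]
tool_rot: [-0.26, -3.131, -0.0]
ft_force: [-0.0, -0.1, -0.1]
width: 0.006
grip_force: 0.0
t 4.20 tip in fixture mm [25.15 29.99 59.24] shift cm (now axes) [0.01 0.   0.12] (fixture-aligned axes) [0.01 0.   0.12] turn [ 0. -0. -0.] F [-0.05 -0.08 -0.14] w 0.006
clock: 4.7
tool_pos: [0.5773, -0.2131, 0.1277]
tool_rot: [0.26, 3.13, -0.0]
ft_force: [0.0, 0.6, 1.5]
width: 0.003
grip_force: 1.2
t 4.70 tip in fixture mm [25.35 29.91 57.96] shift cm (now axes) [ 0.03  0.01 -0.  ] (fixture-aligned axes) [ 0.03  0.01 -0.  ] turn [-0.  0. -0.] F [0.02 0.6  1.54] w 0.003
clock: 5.0
tool_pos: [0.5774, -0.2131, 0.1272]
tool_rot: [0.26, 3.13, -0.0]
ft_force: [-0.4, 0.1, 3.9]
width: 0.005
grip_force: 1.9
t 5.00 tip in fixture mm [25.38 29.93 57.47] shift cm (now axes) [ 0.04  0.01 -0.05] (fixture-aligned axes) [ 0.04  0.01 -0.05] turn [-0.  0. -0.] F [-0.45  0.06  3.91] w 0.005
```

```bash
for i in 1; do python3 -m jog '[[[0,0,0.05,0,0,0,1],[0,0,0,0,0,0,1],[0,0,0,0,0,0,1]]]'; python3 go.py A 25 30 58; python3 -m jog '[[[0,0,0.05,0,0,0,1],[0,0,0,0,0,0,1],[0,0,0,0,0,0,1]]]'; python3 go.py A 25 30 58; done | egrep 't |ft'
```

```text
ft_force: [-0.6, 1.1, 3.9]
t 5.30 tip in fixture mm [25.42 29.92 57.07] shift cm (now axes) [ 0.04  0.01 -0.09] (fixture-aligned axes) [ 0.04  0.01 -0.09] turn [-0.     0.001 -0.   ] F [-0.55  1.07  3.95] w 0.003
ft_force: [-0.4, 0.6, 7.3]
t 5.60 tip in fixture mm [25.47 29.87 56.76] shift cm (now axes) [ 0.05  0.01 -0.12] (fixture-aligned axes) [ 0.05  0.01 -0.12] turn [-0.     0.001 -0.   ] F [-0.41  0.6   7.25] w 0.005
```

```bash
(python3 -m jog '[[[0,0,0.04,0,0,0,1],[0,0,0,0,0,0,1],[0,0,0,0,0,0,1]]]'; python3 -m jog '[[[0,0,0,0,0,0,1]]]';python3 -m jog '[[[0,0,0,0,0,0,1]]]'; python3 go.py A 25 30 58; python3 -m jog '[[[0,0,0.04,0,0,0,1],[0,0,0,0,0,0,1],[0,0,0,0,0,0,1]]]';python3 -m jog '[[[0,0,0,0,0,0,1]]]'; python3 -m jog '[[[0,0,0,0,0,0,1]]]'; python3 go.py A 25 30 58) | egrep 't |ft'
```

```text
ft_force: [-0.7, 1.1, 6.6]
ft_force: [-0.5, -0.2, 7.3]
ft_force: [-0.7, 0.0, 6.9]
t 6.10 tip in fixture mm [25.46 29.91 56.49] shift cm (now axes) [ 0.05  0.01 -0.15] (fixture-aligned axes) [ 0.05  0.01 -0.15] turn [-0.     0.001 -0.   ] F [-0.65  0.02  6.93] w 0.009
ft_force: [-0.0, 1.6, 7.2]
ft_force: [0.4, 0.7, 7.4]
ft_force: [-0.9, 0.7, 6.4]
t 6.60 tip in fixture mm [25.47 29.92 56.26] shift cm (now axes) [ 0.05  0.01 -0.17] (fixture-aligned axes) [ 0.05  0.01 -0.17] turn [-0.     0.001 -0.   ] F [-0.85  0.68  6.43] w 0.01
```

```bash
(python3 -m jog '[[[0,0,0.05,0,0,0,1],[0,0,0,0,0,0,1],[0,0,0,0,0,0,1]]]'; python3 -m jog '[[[0,0,0,0,0,0,1]]]'; python3 go.py A 25 30 58; python3 -m jog '[[[0,0,0.05,0,0,0,1],[0,0,0,0,0,0,1],[0,0,0,0,0,0,1]]]';python3 -m jog '[[[0,0,0,0,0,0,1]]]'; python3 -m jog '[[[0,0,0,0,0,0,1]]]'; python3 go.py A 25 30 58) | egrep 't |ft'
```

```text
ft_force: [-0.9, 1.1, 8.8]
ft_force: [-0.5, 1.0, 7.7]
t 7.00 tip in fixture mm [25.51 29.91 55.94] shift cm (now axes) [ 0.05  0.01 -0.21] (fixture-aligned axes) [ 0.05  0.01 -0.21] turn [-0.     0.001  0.   ] F [-0.47  1.03  7.75] w 0.007
ft_force: [-1.4, 0.4, 9.5]
ft_force: [-0.8, 1.3, 9.0]
ft_force: [-1.1, 0.4, 9.3]
t 7.50 tip in fixture mm [25.55 29.89 55.62] shift cm (now axes) [ 0.05  0.01 -0.24] (fixture-aligned axes) [ 0.05  0.01 -0.24] turn [-0.     0.001 -0.   ] F [-1.1   0.35  9.32] w 0.002
```

```bash
(python3 -m jog '[[[0,0,0.04,0,0,0,1],[0,0,0,0,0,0,1],[0,0,0,0,0,0,1],[0,0,0,0,0,0,1]]]';python3 -m jog '[[[0,0,0,0,0,0,1],[0,0,0,0,0,0,1],[0,0,0,0,0,0,1]]]'; python3 -m jog '[[[0,0,0,0,0,0,1],[0,0,0,0,0,0,1],[0,0,0,0,0,0,1]]]'; python3 go.py A 25 30 58) | egrep 't |ft'
```

```text
ft_force: [-1.2, 1.5, 10.3]
ft_force: [-0.9, 1.4, 10.5]
ft_force: [-1.5, 1.9, 10.3]
t 8.50 tip in fixture mm [25.55 29.89 55.38] shift cm (now axes) [ 0.06  0.01 -0.26] (fixture-aligned axes) [ 0.06  0.01 -0.26] turn [-0.     0.001 -0.   ] F [-1.47  1.92 10.32] w 0.003
```

Leaf A: 10.4 N at a 2.6 mm dip, so it is sound. Next I lift off and go to B.

```bash
python3 -m jog '[[[0,0,-0.5,0,0,0,1],[0,0,-2,0,0,0,1],[0,0,-4,0,0,0,1],[0,0,-4,0,0,0,1],[0,0,-1,0,0,0,1],[0,0,0,0,0,0,1]]]'>/dev/null; python3 go.py B 25 30 80
```

```text
t 9.10 tip in fixture mm [ 175.93 -337.28  170.55] shift cm (now axes) [11.06 38.16  8.97] (fixture-aligned axes) [15.09 36.73  9.05] turn [-0.001  0.003  0.108] F [-1.1  -0.25 -0.55] w 0.003
```

```bash
python3 -m jog '[[[0,0,0,0,0,0.108,1],[1.3,3.2,0,0,0,0,1],[1.5,3.6,0,0,0,0,1],[1.5,3.6,0,0,0,0,1],[1.5,3.6,0,0,0,0,1],[1.5,3.6,0,0,0,0,1],[1.5,3.6,0,0,0,0,1],[1.5,3.6,0,0,0,0,1]]]'>/dev/null; python3 -m jog '[[[1.5,3.6,0,0,0,0,1],[1.5,3.6,0,0,0,0,1],[1.3,3.6,0,0,0,0,1],[0.5,1.1,1,0,0,0,1],[0,0,3,0,0,0,1],[0,0,3,0,0,0,1],[0,0,1,0,0,0,1],[0,0,0,0,0,0,1]]]'; python3 go.py B 25 30 60
```

```text
clock: 10.7
tool_pos: [0.5293, 0.1803, 0.1559]
tool_rot: [-0.429, -3.106, 0.003]
ft_force: [0.3, -1.2, -0.4]
width: 0.006
grip_force: 0.0
t 10.70 tip in fixture mm [21.94 28.42 86.18] shift cm (now axes) [-0.32  0.17  2.62] (fixture-aligned axes) [-0.31  0.16  2.62] turn [-0.003 -0.006 -0.   ] F [ 0.29 -1.19 -0.42] w 0.006
```

```bash
python3 -m jog '[[[-0.31,0.16,0.5,0,0,0,1],[0,0,1,0,0,0,1],[0,0,0.7,0,0,0,1],[0,0,0.2,0,0,0,1],[0,0,0,0,0,0,1],[0,0,0,0,0,0,1]]]'>/dev/null; python3 go.py B 25 30 58
python3 - <<'E'
from cell import env
import cv2
b=env.read_camera("scene")["image"][220:400,310:520]
cv2.imwrite("pics/b1.png",cv2.resize(b[:,:,::-1],None,fx=2.8,fy=2.8,interpolation=cv2.INTER_CUBIC))
E
```

```text
t 11.30 tip in fixture mm [27.08 31.57 65.29] shift cm (now axes) [ 0.21 -0.16  0.73] (fixture-aligned axes) [ 0.21 -0.16  0.73] turn [0. 0. 0.] F [-0.09 -0.24  0.38] w 0.007
```

View pics/b1.png

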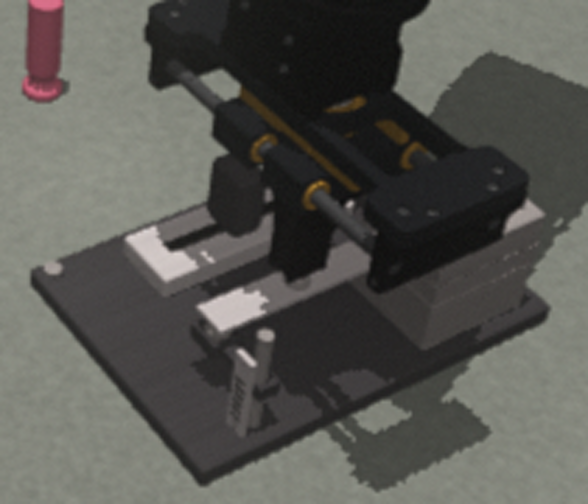

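The tips are over B's rivet, at about (300,278) in the crop. I'll trim the offset of about 2 mm and descend.

```bash
(python3 -m jog '[[[0.21,-0.16,0.2,0,0,0,1],[0,0,0.2,0,0,0,1],[0,0,0.1,0,0,0,1],[0,0,0.1,0,0,0,1],[0,0,0,0,0,0,1],[0,0,0,0,0,0,1]]]'; python3 go.py B 25 30 58;  python3 -m jog '[[[0,0,0.1,0,0,0,1],[0,0,0.05,0,0,0,1],[0,0,0.05,0,0,0,1],[0,0,0,0,0,0,1],[0,0,0,0,0,0,1]]]'; python3 go.py B 25 30 58; python3 -m jog '[[[0,0,0.05,0,0,0,1],[0,0,0,0,0,0,1],[0,0,0,0,0,0,1]]]'; python3 go.py B 25 30 58;python3 -m jog '[[[0,0,0.05,0,0,0,1],[0,0,0,0,0,0,1],[0,0,0,0,0,0,1]]]'; python3 go.py B 25 30 58)| egrep 't |ft'
```

```text
ft_force: [0.0, 0.3, -0.0]
t 11.95 tip in fixture mm [24.91 29.92 59.02] shift cm (now axes) [-0.01  0.01  0.1 ] (fixture-aligned axes) [-0.01  0.01  0.1 ] turn [-0.  0.  0.] F [ 0.03  0.33 -0.04] w 0.008
ft_force: [-0.4, 0.1, 3.9]
t 12.45 tip in fixture mm [25.1  29.99 57.36] shift cm (now axes) [ 0.01  0.   -0.06] (fixture-aligned axes) [ 0.01  0.   -0.06] turn [0.    0.001 0.   ] F [-0.4   0.09  3.89] w 0.002
ft_force: [-0.0, -0.4, 6.4]
t 12.75 tip in fixture mm [25.13 29.98 56.88] shift cm (now axes) [ 0.01  0.   -0.11] (fixture-aligned axes) [ 0.01  0.   -0.11] turn [0.    0.001 0.   ] F [-0.01 -0.37  6.44] w 0.005
ft_force: [-0.8, -0.7, 6.2]
t 13.05 tip in fixture mm [25.18 30.   56.56] shift cm (now axes) [ 0.02 -0.   -0.14] (fixture-aligned axes) [ 0.02 -0.   -0.14] turn [0.    0.001 0.   ] F [-0.76 -0.72  6.17] w 0.005
```

```bash
(python3 -m jog '[[[0,0,0.05,0,0,0,1],[0,0,0,0,0,0,1],[0,0,0,0,0,0,1]]]'; python3 go.py B 25 30 58;  python3 -m jog '[[[0,0,0.05,0,0,0,1],[0,0,0,0,0,0,1],[0,0,0,0,0,0,1]]]'; python3 go.py B 25 30 58; python3 -m jog '[[[0,0,0.05,0,0,0,1],[0,0,0,0,0,0,1],[0,0,0,0,0,0,1]]]'; python3 -m jog '[[[0,0,0,0,0,0,1]]]'; python3 go.py B 25 30 58)| egrep 't |ft'
```

```text
ft_force: [-1.0, -0.5, 7.5]
t 13.35 tip in fixture mm [25.16 30.   56.23] shift cm (now axes) [ 0.02 -0.   -0.18] (fixture-aligned axes) [ 0.02 -0.   -0.18] turn [0.    0.001 0.   ] F [-0.95 -0.54  7.45] w 0.006
ft_force: [-0.8, -0.4, 8.3]
t 13.65 tip in fixture mm [25.2  30.03 55.91] shift cm (now axes) [ 0.02 -0.   -0.21] (fixture-aligned axes) [ 0.02 -0.   -0.21] turn [0.    0.001 0.001] F [-0.85 -0.43  8.25] w 0.008
ft_force: [-1.4, -0.3, 10.6]
ft_force: [-0.8, -1.0, 10.1]
t 14.05 tip in fixture mm [25.25 30.02 55.57] shift cm (now axes) [ 0.02 -0.   -0.24] (fixture-aligned axes) [ 0.03 -0.   -0.24] turn [0.    0.001 0.   ] F [-0.82 -0.97 10.06] w 0.005
```

```bash
(python3 -m jog '[[[0,0,0.02,0,0,0,1],[0,0,0,0,0,0,1],[0,0,0,0,0,0,1],[0,0,0,0,0,0,1]]]';python3 -m jog '[[[0,0,0,0,0,0,1],[0,0,0,0,0,0,1],[0,0,0,0,0,0,1],[0,0,0,0,0,0,1]]]';  python3 go.py B 25 30 58;  python3 -m jog '[[[0,0,-0.5,0,0,0,1],[0,0,-2,0,0,0,1],[0,0,-4,0,0,0,1],[0,0,-3,0,0,0,1],[0,0,0,0,0,0,1],[0,0,0,0,0,0,1]]]'; python3 go.py A -40 -45 80)| egrep 't |ft'
```

```text
ft_force: [-1.6, -0.5, 10.8]
ft_force: [-1.5, -0.6, 11.2]
t 14.85 tip in fixture mm [25.22 30.01 55.47] shift cm (now axes) [ 0.02 -0.   -0.25] (fixture-aligned axes) [ 0.02 -0.   -0.25] turn [0.    0.001 0.   ] F [-1.5  -0.56 11.16] w 0.006
ft_force: [-0.5, 0.1, -0.5]
t 15.45 tip in fixture mm [-84.44 411.01 149.49] shift cm (now axes) [ -9.33 -44.86   6.94] (fixture-aligned axes) [ -4.44 -45.6    6.95] turn [ 0.     0.001 -0.108] F [-0.49  0.13 -0.47] w 0.002
```

Leaf B held about 10.5–11 N at a 2.5 mm dip, so it is sound too. Both verdict blocks go to the tip end, A first.

```bash
python3 -m jog '[[[0,0,0,0,0,-0.108,1],[-0.3,-3.2,0,0,0,0,1],[-0.4,-3.9,0,0,0,0,1],[-0.4,-3.9,0,0,0,0,1],[-0.4,-3.9,0,0,0,0,1],[-0.4,-3.9,0,0,0,0,1],[-0.4,-3.9,0,0,0,0,1],[-0.4,-3.9,0,0,0,0,1]]]'>/dev/null; python3 -m jog '[[[-0.4,-3.9,0,0,0,0,1],[-0.4,-3.9,0,0,0,0,1],[-0.4,-3.9,0,0,0,0,1],[-0.4,-3.3,0,0,0,0,1],[0,0,2,0,0,0,1],[0,0,2,0,0,0,1],[0,0,0,0,0,0,1],[0,0,0,0,0,0,1]]]'; python3 go.py A -40 -45 42
```

```text
clock: 17.05
tool_pos: [0.505, -0.2359, 0.1776]
tool_rot: [-0.26, -3.127, -0.003]
ft_force: [-0.2, -0.7, -0.1]
width: 0.002
grip_force: 0.0
t 17.05 tip in fixture mm [-42.54  -4.37 107.86] shift cm (now axes) [-0.28 -4.07  6.58] (fixture-aligned axes) [-0.25 -4.06  6.59] turn [ 0.002 -0.003 -0.   ] F [-0.2  -0.7  -0.15] w 0.002
```

```bash
python3 -m jog '[[[-0.1,-2,0,0,0,0,1],[-0.15,-2.06,0,0,0,0,1],[0,0,0,0,0,0,1],[0,0,0,0,0,0,1]]]' >/dev/null; python3 go.py A -40 -45 42
python3 - <<'E'
from cell import env
import cv2
b=env.read_camera("scene")["image"][130:290,130:310]
cv2.imwrite("pics/a2.png",cv2.resize(b[:,:,::-1],None,fx=3,fy=3,interpolation=cv2.INTER_CUBIC))
E
```

```text
t 17.45 tip in fixture mm [-38.88 -45.26 109.78] shift cm (now axes) [0.11 0.02 6.78] (fixture-aligned axes) [0.11 0.03 6.78] turn [ 0.     0.    -0.001] F [ 0.03  0.05 -1.01] w 0.001
```

View pics/a2.png

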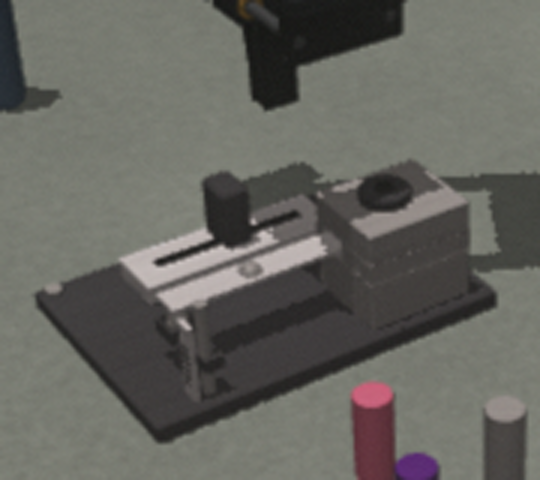

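The tips hang over the clamp-side part of the track and the block at (228,208) in the crop is ahead, clear of the fingers. I descend, then push toward the tip.

```bash
python3 -m jog '[[[0.1,0,3,0,0,0,1],[0,0,2.5,0,0,0,1],[0,0,1.3,0,0,0,1],[0,0,0,0,0,0,1],[0,0,0,0,0,0,1]]]' ; python3 go.py A 20 -45 42; python3 -m jog '[[[-0.6,0,0,0,0,0,1],[-0.8,0,0,0,0,0,1],[-0.8,0,0,0,0,0,1],[-0.8,0,0,0,0,0,1],[-0.8,0,0,0,0,0,1],[-0.8,0,0,0,0,0,1],[-0.6,0,0,0,0,0,1],[0,0,0,0,0,0,1]]]'; python3 go.py A 20 -45 42
```

```text
clock: 18.0
tool_pos: [0.5009, -0.2765, 0.1114]
tool_rot: [0.259, 3.131, -0.0]
ft_force: [0.7, 0.4, -0.3]
width: 0.005
grip_force: 0.0
t 18.00 tip in fixture mm [-39.63 -45.22  41.72] shift cm (now axes) [-5.96  0.02 -0.03] (fixture-aligned axes) [-5.96  0.02 -0.03] turn [-0.     0.     0.001] F [ 0.73  0.39 -0.32] w 0.005
clock: 18.8
tool_pos: [0.5531, -0.2856, 0.1109]
tool_rot: [0.26, 3.129, -0.001]
ft_force: [-0.2, -1.3, -0.1]
width: 0.003
grip_force: 0.0
t 18.80 tip in fixture mm [ 13.49 -45.6   41.23] shift cm (now axes) [-0.65  0.06 -0.08] (fixture-aligned axes) [-0.65  0.06 -0.08] turn [-0.     0.002  0.   ] F [-0.2  -1.28 -0.12] w 0.003
```

```bash
(python3 -m jog '[[[-0.3,0,0,0,0,0,1],[-0.2,0,0,0,0,0,1]]]' ; python3 -m jog '[[[-0.1,0,0,0,0,0,1],[0,0,0,0,0,0,1]]]';python3 go.py A 20 -45 42; python3 -m jog '[[[-0.1,0,0,0,0,0,1],[0,0,0,0,0,0,1]]]';python3 go.py A 20 -45 42;python3 -m jog '[[[-0.1,0,0,0,0,0,1],[0,0,0,0,0,0,1]]]';python3 go.py A 20 -45 42) | egrep "ft|t "
```

```text
ft_force: [-3.2, -0.7, 0.5]
ft_force: [-2.1, -0.4, -1.4]
t 19.20 tip in fixture mm [ 17.9  -45.48  41.18] shift cm (now axes) [-0.21  0.05 -0.08] (fixture-aligned axes) [-0.21  0.05 -0.08] turn [ 0. -0. -0.] F [-2.13 -0.42 -1.35] w 0.007
ft_force: [-1.3, 0.4, -0.4]
t 19.40 tip in fixture mm [ 18.86 -45.5   41.18] shift cm (now axes) [-0.11  0.05 -0.08] (fixture-aligned axes) [-0.11  0.05 -0.08] turn [ 0.    -0.001 -0.   ] F [-1.33  0.42 -0.4 ] w 0.006
ft_force: [-3.5, 0.4, 0.1]
t 19.60 tip in fixture mm [ 19.56 -45.46  41.2 ] shift cm (now axes) [-0.04  0.05 -0.08] (fixture-aligned axes) [-0.04  0.05 -0.08] turn [ 0.    -0.001  0.   ] F [-3.48  0.4   0.14] w 0.01
```

```bash
(python3 -m jog '[[[-0.1,0,0,0,0,0,1],[0,0,0,0,0,0,1]]]' ;python3 go.py A 20 -45 42; python3 -m jog '[[[-0.1,0,0,0,0,0,1],[0,0,0,0,0,0,1]]]';python3 go.py A 20 -45 42; python3 -m jog '[[[-0.1,0,0,0,0,0,1],[0,0,0,0,0,0,1]]]';python3 go.py A 20 -45 42) | egrep "ft|t "
```

```text
ft_force: [-5.8, -0.6, 1.7]
t 19.80 tip in fixture mm [ 19.59 -45.44  41.19] shift cm (now axes) [-0.04  0.04 -0.08] (fixture-aligned axes) [-0.04  0.04 -0.08] turn [ 0.001 -0.003  0.   ] F [-5.85 -0.59  1.66] w 0.007
ft_force: [-7.2, -0.5, 2.2]
t 20.00 tip in fixture mm [ 19.64 -45.42  41.23] shift cm (now axes) [-0.04  0.04 -0.08] (fixture-aligned axes) [-0.04  0.04 -0.08] turn [ 0.001 -0.005  0.001] F [-7.22 -0.5   2.23] w 0.002
ft_force: [-9.1, 0.2, 4.7]
t 20.20 tip in fixture mm [ 19.66 -45.42  41.22] shift cm (now axes) [-0.03  0.04 -0.08] (fixture-aligned axes) [-0.03  0.04 -0.08] turn [ 0.001 -0.007  0.001] F [-9.11  0.21  4.74] w 0.006
```

The block stopped at x ≈ 19.6 mm with the force rising, which is where the end stop should be. I back off, lift, and go to B.

```bash
python3 -m jog '[[[0.8,0,0,0,0,0,1],[0.8,0,-1,0,0,0,1],[0,0,-4,0,0,0,1],[0,0,-4,0,0,0,1],[0,0,-1.5,0,0,0,1],[0,0,0,0,0,0,1]]]'>/dev/null ;python3 go.py B -40 -45 80
```

```text
t 20.80 tip in fixture mm [ 168.18 -415.03  150.66] shift cm (now axes) [16.76 39.07  6.75] (fixture-aligned axes) [20.82 37.    7.07] turn [-0.004  0.009  0.108] F [-0.23 -0.14 -0.49] w 0.005
```

```bash
python3 -m jog '[[[0,0,0,0,0,0.108,1],[1.7,2.9,0,0,0,0,1],[1.9,3.3,0,0,0,0,1],[1.9,3.3,0,0,0,0,1],[1.9,3.3,0,0,0,0,1],[1.9,3.3,0,0,0,0,1],[1.9,3.3,0,0,0,0,1],[1.9,3.3,0,0,0,0,1]]]'>/dev/null; python3 -m jog '[[[1.9,3.3,0,0,0,0,1],[1.9,3.3,0,0,0,0,1],[1.9,3.3,0,0,0,0,1],[1.9,3.3,0,0,0,0,1],[0,0,0,0,0,0,1],[0,0,0,0,0,0,1]]]'>/dev/null; python3 go.py B -40 -45 42
```

```text
t 22.20 tip in fixture mm [-42.55 -54.65 145.87] shift cm (now axes) [-0.26  0.97 10.39] (fixture-aligned axes) [-0.26  0.97 10.39] turn [-0.    -0.     0.003] F [-0.26  0.08  0.67] w 0.004
```

```bash
python3 -m jog '[[[-0.26,0.97,3,0,0,0,1],[0,0,3,0,0,0,1],[0,0,2,0,0,0,1],[0,0,0,0,0,0,1],[0,0,0,0,0,0,1]]]'>/dev/null; python3 go.py B -40 -45 42;  python3 - <<'E'
from cell import env
import cv2
b=env.read_camera("scene")["image"][220:400,310:520]
cv2.imwrite("pics/b2.png",cv2.resize(b[:,:,::-1],None,fx=2.8,fy=2.8,interpolation=cv2.INTER_CUBIC))
E
```

```text
t 22.70 tip in fixture mm [-38.68 -46.35  66.13] shift cm (now axes) [0.13 0.14 2.41] (fixture-aligned axes) [0.13 0.13 2.41] turn [-0.    -0.001 -0.001] F [0.23 0.1  0.22] w 0.006
```

View pics/b2.png

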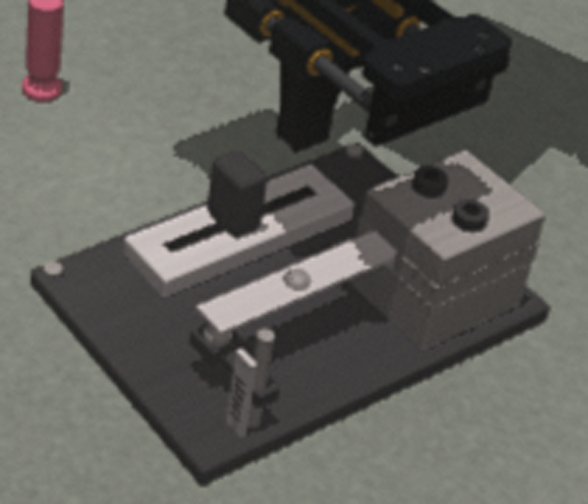

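The fingers are behind B's block, which is at (237,195) in the crop, with clear space for the last of the descent.

```bash
python3 -m jog '[[[0.1,0.13,1,0,0,0,1],[0,0,1,0,0,0,1],[0,0,0.4,0,0,0,1],[0,0,0,0,0,0,1],[0,0,0,0,0,0,1]]]'>/dev/null; python3 go.py B 20 -45 42; python3 -m jog '[[[-0.6,0,0,0,0,0,1],[-0.8,0,0,0,0,0,1],[-0.8,0,0,0,0,0,1],[-0.8,0,0,0,0,0,1],[-0.8,0,0,0,0,0,1],[-0.8,0,0,0,0,0,1],[-0.6,0,0,0,0,0,1],[0,0,0,0,0,0,1]]]'|grep ft; python3 go.py B 20 -45 42; (python3 -m jog '[[[-0.3,0,0,0,0,0,1],[-0.1,0,0,0,0,0,1],[0,0,0,0,0,0,1]]]'; python3 go.py B 20 -45 42)|egrep "ft|t "
```

```text
t 23.25 tip in fixture mm [-40.41 -44.17  42.24] shift cm (now axes) [-6.04 -0.09  0.02] (fixture-aligned axes) [-6.04 -0.08  0.02] turn [-0.    -0.     0.001] F [-1.18 -0.29 -0.04] w 0.007
ft_force: [0.0, 0.3, 0.5]
t 24.05 tip in fixture mm [ 13.25 -44.19  42.32] shift cm (now axes) [-0.68 -0.08  0.03] (fixture-aligned axes) [-0.68 -0.08  0.03] turn [0.    0.002 0.   ] F [0.01 0.26 0.48] w 0.002
ft_force: [-1.1, -0.1, 0.2]
t 24.35 tip in fixture mm [ 15.47 -44.2   42.29] shift cm (now axes) [-0.45 -0.08  0.03] (fixture-aligned axes) [-0.45 -0.08  0.03] turn [-0. -0.  0.] F [-1.13 -0.1   0.15] w 0.01
```

```bash
(python3 -m jog '[[[-0.2,0,0,0,0,0,1],[-0.1,0,0,0,0,0,1],[0,0,0,0,0,0,1]]]' ;python3 go.py B 20 -45 42; python3 -m jog '[[[-0.1,0,0,0,0,0,1],[0,0,0,0,0,0,1]]]';python3 go.py B 20 -45 42; python3 -m jog '[[[-0.1,0,0,0,0,0,1],[0,0,0,0,0,0,1]]]';python3 go.py B 20 -45 42; python3 -m jog '[[[-0.1,0,0,0,0,0,1],[0,0,0,0,0,0,1]]]';python3 go.py B 20 -45 42) | egrep "ft|t "
```

```text
ft_force: [-1.9, 0.0, -0.1]
t 24.65 tip in fixture mm [ 18.41 -44.24  42.28] shift cm (now axes) [-0.16 -0.08  0.03] (fixture-aligned axes) [-0.16 -0.08  0.03] turn [-0.    -0.001  0.   ] F [-1.87  0.   -0.11] w 0.003
ft_force: [-4.7, 1.7, 2.2]
t 24.85 tip in fixture mm [ 18.51 -44.27  42.27] shift cm (now axes) [-0.15 -0.07  0.03] (fixture-aligned axes) [-0.15 -0.07  0.03] turn [-0.    -0.002  0.   ] F [-4.69  1.74  2.21] w 0.007
ft_force: [-5.1, 3.2, 4.5]
t 25.05 tip in fixture mm [ 18.54 -44.3   42.29] shift cm (now axes) [-0.15 -0.07  0.03] (fixture-aligned axes) [-0.15 -0.07  0.03] turn [-0.001 -0.004  0.   ] F [-5.12  3.23  4.46] w 0.009
ft_force: [-7.6, 3.0, 4.3]
t 25.25 tip in fixture mm [ 18.57 -44.35  42.24] shift cm (now axes) [-0.14 -0.07  0.02] (fixture-aligned axes) [-0.14 -0.07  0.02] turn [-0.001 -0.006  0.   ] F [-7.58  2.98  4.28] w 0.003
```

The block is at its stop. I retreat and take a last look.

```bash
python3 -m jog '[[[0.8,0,0,0,0,0,1],[0.8,0,-1,0,0,0,1],[0,0,-4,0,0,0,1],[0,0,-4,0,0,0,1],[0,0,-4,0,0,0,1],[2,0,-2,0,0,0,1],[4,0,0,0,0,0,1],[4,0,0,0,0,0,1]]]'; python3 -m jog '[[[3,3,0,0,0,0,1],[0,4,0,0,0,0,1],[0,4,0,0,0,0,1],[0,4,0,0,0,0,1],[0,4,0,0,0,0,1],[0,0,0,0,0,0,1],[0,0,0,0,0,0,1]]]'
python3 - <<'E'
from cell import env
import cv2
b=env.read_camera("scene")["image"][160:400,130:520]
cv2.imwrite("pics/end.png",cv2.resize(b[:,:,::-1],None,fx=2.05,fy=2.05,interpolation=cv2.INTER_CUBIC)[:, :800])
E
```

```text
clock: 26.05
tool_pos: [0.3978, 0.1419, 0.2639]
tool_rot: [0.429, 3.105, 0.002]
ft_force: [-0.8, -0.4, -0.8]
width: 0.006
grip_force: 0.0
clock: 26.75
tool_pos: [0.4198, 0.3334, 0.2625]
tool_rot: [0.426, 3.111, 0.001]
ft_force: [-0.1, 0.6, -0.4]
width: 0.009
grip_force: 0.0
```

View pics/end.png

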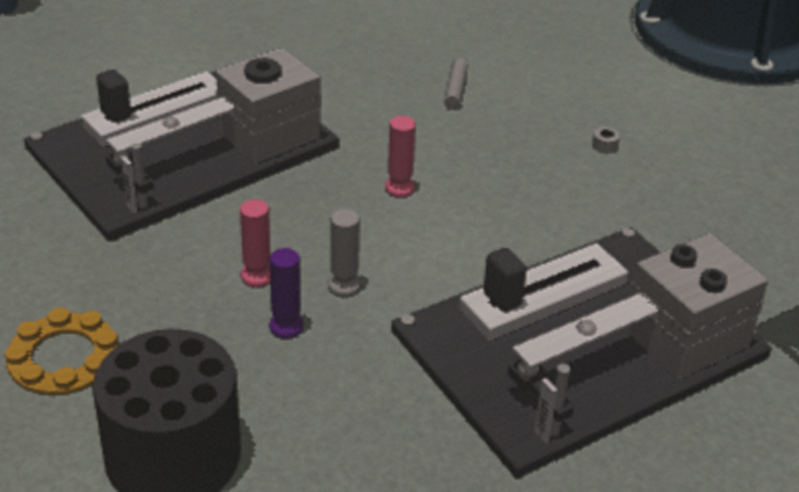

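The picture shows both blocks at the tip end of their slots, at (113,95) and (505,278). The piston still stands at (344,250) and the arm is clear.

```bash
python3 -c "
from cell import env
print(env.sign_off())"
```

```text
the job is handed in; nothing more can be done
None
```

Both leaves tested sound (about 2.5 mm dip at 10–11 N), both verdict blocks are at the tip end, the piston was left standing, and the job was handed in at about 27 s.

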